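Put up the orange price sign and light it

TASK

Take the orange price sign out of the wooden rack and put its rod through both eyelets of the yellow clamp on the orange crate, fully home on its collar, with the sign's broad faces square to the crate's near side (either face forward). Then switch on the display lamp by flipping its red toggle away from the robot's side until it snaps over, and leave everything else on the counter as it stands.

Things in the scene. Friction and masses are not known exactly. Their poses are not given: they have to be found in the camera images.
- orange_sign: Price sign to put up, about 0.08 kg, both faces alike. Origin: centre of its collar's underside; own z up the rod axis, x normal to the board. Orange board 10 (x) x 62 (y) mm, from z = 5 to 55; black collar 22 mm across, z = 0 to 5; steel rod 10 mm across, z = 0 to -65, last 10 mm tapering to 4. Starts upright in one of the rack's holes, collar on the rack's top.
- rod_tip (a point): Lower end of the orange sign's rod, 65 mm below the origin of orange_sign on its own z axis.
- rack: Fixed pale wooden block, 190 (x) x 56 (y) x 70 mm high, origin at the centre of its underside. Three through holes 13 mm wide at x = -65, 0 and +65 mm on its centre line, each holding one sign; the boards stand across the row, normals within 7 degrees of the rack's x.
- green_sign: Green sign of the same shape and frame as the orange one, in another hole of the rack; stays there.
- blue_sign: Blue sign of the same shape and frame as the orange one, in another hole of the rack; stays there.
- crate: Fixed black fruit crate full of oranges, 240 (x) x 240 (y) x 120 mm high, oranges up to 180 mm; origin at the centre of its underside. Its near face looks along its own -x, roughly towards the robot, and carries the clamp on a steel fork (prongs at y = +-21 to 27 mm, up to 107 mm above the counter).
- mouth (a point): Centre of the upper eyelet's top face on the yellow clamp. Own z: the hole axis, pointing up out of the hole, leaning 24 to 40 degrees from vertical to the crate's -x (towards the robot); own y: the crate's y. The seated sign has its origin on this point, its z along this z and its x along this x or reversed.
- clamp: Yellow clamp at the crate's near side, frame as mouth but origin 20 mm below it on the hole axis. Two coaxial eyelet rings 10 mm thick, 26 mm across, with 13 mm holes: z = 10 to 20 and -20 to -10 mm; clear below. Straps at y = +-15 mm join them. It swivels about y through its origin but is very stiff (4 N m) and need not be turned.
- lamp: Fixed white display lamp: foot 110 (x) x 80 (y) x 40 mm high, origin at the centre of its underside. The red toggle stands on the foot's top at x = -20, y = 0. A steel post, 12 mm across, rises at x = 42, y = 26 mm to 300 mm and bends on to a shade of 45 mm radius at x = 150, y = -20 mm, 320 to 370 mm high.
- toggle (a joint): Angle of the red toggle bat about the lamp's y axis through x = -20, y = 0, 40 mm above the counter: -0.4 rad is off (bat leaning to the lamp's -x, the robot's side), +0.4 is on (leaning to the lamp's +x). Spring loaded: it stays at either end and snaps over once pushed past 0; about 1.5 N at its tip.
- bat_tip (a point): Free end of the toggle bat, 34 mm from its pivot; the bat is round, 6 to 10 mm across.
- jam_jar: Amber jam jar, 66 mm across, 95 mm high, loose; origin at the centre of its underside. Bystander.
- olive_jar: Green glass jar with brass cap, 60 mm across, 85 mm high, loose; origin at the centre of its underside. Bystander.
- pickle_jar: Big green glass jar with white cap, 80 mm across, 120 mm high, loose; origin at the centre of its underside. Bystander.
- tomato_cup: Red cup with clear domed lid, up to 80 mm across, 99 mm high, loose; origin at the centre of its underside. Bystander.
- tape_roll: Orange roll of tape lying flat, 90 mm across, 48 mm high, loose; origin at the centre of its underside. Bystander.
Mind the look-alikes: they are no part of the job. What is shaped like the orange_sign but pink is not meant.

How it is judged:
By the outcome, as a careful person would: the job done as asked, in the order asked, and still so for the second after the job is handed in, with the robot touching nothing.
It also fails if it takes over 58 s, if anything falls off the work surface, if the arm or the gripper's body presses on something with over 40 N, if the wrist force passes 120 N, or if a joint passes its speed limit or range.

ROBOT

A 6-joint arm with a two-finger parallel gripper is mounted at the origin on the work surface. World frame = base frame: x ahead of the robot, y to its left, z up, the work surface at z = 0. Lengths are in m, angles in rad, forces in N, time in s.
With the tool pointing down it reaches from about 0.425 to 0.95 m from the base axis. Payload 3.5 kg.
Tool frame: the origin (TCP) lies at the very end of the fingers, on their centre line; the grasp point (between the pads) lies ctrl.pinch_z behind it (ctrl.pinch_z is the distance from the TCP to the grasp point, in m); z points along the fingers, y is the line along which they close (so a half turn about z gives the same grasp; the last joint's range is limited). The gripper opens to 85 mm and grips with 20 to 120 N. Pads are 22 mm wide; open, the fingers measure 114 mm over their backs; the gripper's body (76 mm by 85 mm) begins 54 mm behind the grasp point. The pads swing forward as they close: fully open they stand 13 mm farther back than shut.
Start: joints at [1.161, 0.286, 1.577, -0, 1.279, -0.15], TCP at [0.173, 0.652, 0.231] pointing down, gripper open.
Joint ranges: [-2.77, 2.77], [-0.9, 2.22], [0.21, 2.48], [-1.53, 4.67], [0.24, 2.81], [-2.84, 2.84]. Speed limits (rad/s): [2.79, 2.79, 3.14, 3.14, 3.14, 3.14].

INTERFACE

Orientations are given as a unit quaternion [x, y, z, w].
In Python, from plant import ctrl gives the robot as it stands.
- The arm moves only by the shell command python3 -m inch 'ROWS' [FORCE]. ROWS is a JSON list of rows, 1 to 10 of them, each of 7 numbers: dx, dy, dz in m, then a rotation vector rx, ry, rz in rad, then the opening from 0.0 (shut) to 1.0 (fully open); each row is the pose to reach, as a shift and turn from the pose commanded when the command began, along the tool's axes at that moment; what a row does not reach only later rows make up. A row lasts 1/8 s, in which the tool goes at most 0.0625 m and 0.188 rad, less where a joint would pass 70% of its speed; a pose out of reach is approached as far as the arm can. The fingers move at their own pace and stop on an object; FORCE is the grip in N (left out, the last holds). Time passes only in rows, so rows that do not move let the fingers close. It prints the time, the measured TCP pose, the force, the opening and the grip force at its end.
- ctrl.get_state(): the state, without advancing time (a new reading comes with each control period).
- ctrl.read_camera(name): name is "side" or "top" or "wrist"; returns a dict with "pixels" (480x640x3 uint8, red, green, blue), "camera_matrix" (3x3 intrinsics, pixels), "xyz" and "orientation" of the camera in the world. Camera axes: x right, y down, z forward; pixel columns grow to the right and rows downward; lengths in m; the calibration is good to about 2 mm. A picture is of the moment at which its call begins. There is no depth.
- ctrl.sign_off(): hands the job in; it is judged then, once.
Trained networks look in the newest picture that a camera, given by its name, has taken for a name from the list of things; names that differ only in an ending like _2 or _b are one class to them, and where a whole thing is asked for, a point or a joint stands for the part that bears it (a point fixed in the world has none). Each returns a list of dicts, best first, with "conf" (0 to 1); they miss things now and then, are a little off and sometimes report something else, mostly with a low value. They report only what shows in the picture. A call takes as long as a camera call. They do not tell look-alikes from the thing itself.
- ctrl.recognise(camera, thing): "position" ([x, y, z] in m, in world coordinates, good to about 4 mm: the middle of the surface that is visible of it).
- ctrl.masks_of(camera, thing): "region" (480x640 bool, what is visible of it).
- ctrl.mark_of(camera, thing): "position" ([x, y, z] in m, in world coordinates, good to about 4 mm: a listed point, or the origin of a listed thing).
The state is a dict: "time": time; "qpos": joint angles; "dq": joint speeds; "joint_efforts": joint torques, N m; "eef_pos": TCP position; "tcp_rot": TCP orientation; "contact_force": force on the tool from outside, world axes, zero at the start; "wrist_torque": the same for the moment, N m; "opening": opening from 0.0 (shut) to 1.0 (fully open); "finger_force": force on a finger pad.
Only numpy, scipy, OpenCV 4.12 (cv2) and the standard library are available. Lean on these libraries where they do the work, as an engineer would, in place of code of your own. Each camera call takes 0.05 s, during which the arm holds its last target. There are 200 camera calls.

## Working session

There is one attempt and no reset: what is moved stays moved. The work goes in short steps, Python scripts to look and compute and a shell command to move; the robot and the scene stay as the last step left them, time stands still between calls to the robot, and variables do not carry over. Pictures are saved under pics/ and viewed, at most 15 in all, crops included, and the job is handed in when it is done.

```bash
ls; mkdir -p pics; cat > h.py <<'E'
import numpy as np, cv2
from scipy.spatial.transform import Rotation as R
from plant import ctrl
def cam(n):
    c=ctrl.read_camera(n); return c
def save(c,f,crop=None,s=1):
    p=cv2.cvtColor(c["pixels"],cv2.COLOR_RGB2BGR)
    if crop: a,b,w,h=crop; p=p[b:b+h,a:a+w]
    cv2.imwrite("pics/"+f,cv2.resize(p,None,fx=s,fy=s,interpolation=cv2.INTER_CUBIC))
def proj(c,P):
    r=R.from_quat(c["orientation"]).as_matrix(); q=(np.atleast_2d(P)-c["xyz"])@r
    u=q@np.array(c["camera_matrix"]).T; return u[:,:2]/u[:,2:]
def ray(c,uv):
    d=np.linalg.inv(c["camera_matrix"])@np.append(uv,1); d=R.from_quat(c["orientation"]).as_matrix()@d
    return np.array(c["xyz"]),d/np.linalg.norm(d)
def onplane(c,uv,z):
    o,d=ray(c,uv); return o+d*(z-o[2])/d[2]
E
python3 - <<'E'
from h import *
print(ctrl.pinch_z,ctrl.get_state())
for n in("side","top"):
    c=cam(n); save(c,n+"0.png"); print(n,np.round(c["xyz"],3),np.round(c["orientation"],3),c["camera_matrix"][0][0])
    for t in["orange_sign","rod_tip","rack","green_sign","blue_sign","crate","mouth","clamp","lamp","bat_tip","jam_jar","olive_jar","pickle_jar","tomato_cup","tape_roll"]:
        for m in ctrl.mark_of(n,t): print(t,np.round(m["position"],3),round(m["conf"],2),np.round(proj(c,m["position"])[0]))
E
```

```text
pics
0.0187 {'time': 0.0, 'qpos': array([ 1.16100264e+00,  2.87180766e-01,  1.57819928e+00,  2.44378229e-05,
        1.27859509e+00, -1.49992977e-01]), 'dq': array([ 5.59855120e-05,  5.18946440e-04, -3.22090340e-04, -3.73842448e-04,
        1.23391379e-03,  1.54267083e-04]), 'joint_efforts': array([-1.36761500e-03, -4.05985379e+01, -2.92623228e+01, -2.49933428e-04,
        5.93260105e-03,  6.96583005e-07]), 'eef_pos': array([0.1730927 , 0.65174166, 0.22992505]), 'tcp_rot': array([ 1.29538749e-01,  9.91573645e-01, -1.14165035e-03, -3.40325042e-04]), 'contact_force': array([ 0.07862069, -0.07935806, -0.04498123]), 'wrist_torque': array([-0.02748788,  0.04956278,  0.0063669 ]), 'finger_force': 0.0, 'opening': 1.000195760767694}
side [-0.167 -0.953  1.078] [ 0.855 -0.307  0.141 -0.394] 622.4771353681333
orange_sign [ 0.483 -0.288  0.073] 0.93 [351. 308.]
orange_sign [ 0.375 -0.306  0.063] 0.8 [319. 340.]
rod_tip [ 0.379 -0.3   -0.003] 0.65 [318. 358.]
rack [ 0.544 -0.288  0.003] 0.59 [370. 316.]
green_sign [ 0.613 -0.298  0.068] 0.62 [397. 285.]
green_sign [0.538 0.116 0.115] 0.51 [262. 
[... 944 characters left out ...]
lue_sign [ 0.545 -0.292  0.069] 0.87 [427. 255.]
crate [ 0.706  0.101 -0.   ] 0.98 [245. 192.]
mouth [0.545 0.121 0.117] 0.63 [224. 254.]
mouth [ 0.424 -0.1   -0.006] 0.22 [335. 315.]
clamp [0.543 0.122 0.094] 0.69 [226. 256.]
lamp [0.478 0.385 0.001] 0.71 [113. 293.]
bat_tip [0.443 0.38  0.069] 0.54 [ 99. 308.]
bat_tip [ 0.477  0.387 -0.002] 0.26 [113. 294.]
jam_jar [ 0.424 -0.102 -0.001] 0.87 [335. 315.]
jam_jar [0.539 0.119 0.115] 0.59 [225. 257.]
olive_jar [0.426 0.05  0.002] 0.59 [266. 315.]
pickle_jar [ 0.721 -0.295  0.003] 0.7 [416. 184.]
pickle_jar [ 0.481 -0.284  0.07 ] 0.41 [425. 286.]
tomato_cup [0.419 0.221 0.005] 0.85 [187. 320.]
tape_roll [ 0.532 -0.475 -0.001] 0.74 [499. 264.]
```

```bash
python3 - <<'E'
from h import *
c=cam("side"); save(c,"s1.png",(280,240,180,140),4.2)
c=cam("top"); save(c,"t1.png",(380,190,120,180),3.3)
E
```

```text
(no output)
```

View pics/side0.png

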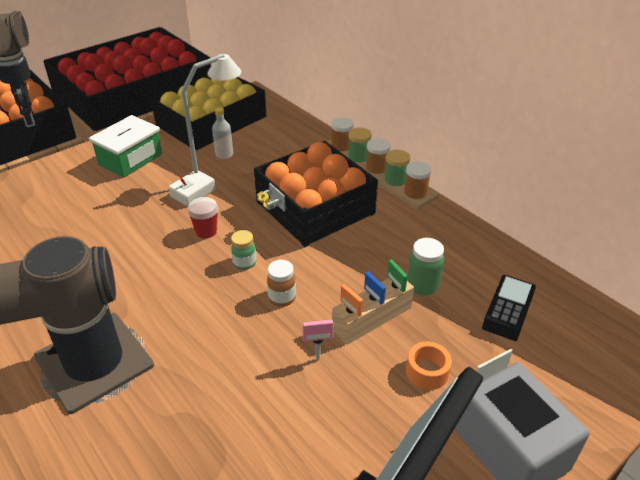

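View pics/top0.png

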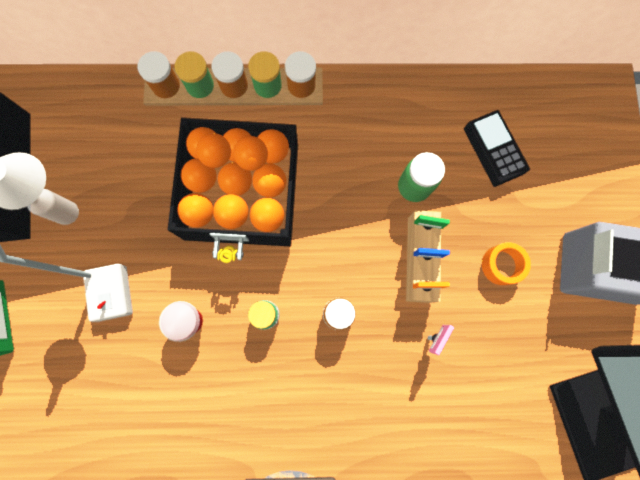

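View pics/s1.png

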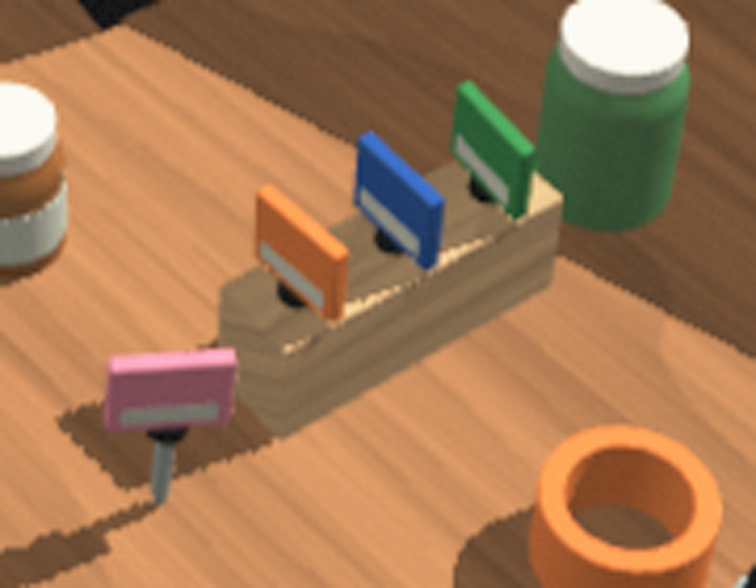

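Candidates for the orange sign: the orange board in the rack's near hole (side ~(351,300), top ~(432,285)), and the pink sign standing on the counter (side ~(318,335), top ~(441,340)). The enlarged crop confirms that the orange one in the rack fits; the pink one is the look-alike. The clamp is at side (264,199) / top (226,255), and the toggle at side (182,183) / top (101,305).

```bash
cat >> h.py <<'E'
def tcp():
    s=ctrl.get_state(); return np.array(s["eef_pos"]),R.from_quat(s["tcp_rot"])
def rel(p,rot):
    """row from the present pose to world pose p,rot"""
    a,b=tcp(); d=b.inv().apply(np.array(p)-a); r=(b.inv()*rot).as_rotvec()
    print("row",np.round(d,4),np.round(r,4),"rows>=",np.ceil(max(np.linalg.norm(d)/.0625,np.linalg.norm(r)/.188)))
def rot(z,y):
    z=np.array(z,float);z/=np.linalg.norm(z);y=np.array(y,float);y-=z*(y@z);y/=np.linalg.norm(y)
    return R.from_matrix(np.c_[np.cross(y,z),y,z])
E
python3 - <<'E'
from h import *
c=cam("wrist"); a,b=tcp()
print(b.inv().apply(np.array(c["xyz"])-a)); print((b.inv()*R.from_quat(c["orientation"])).as_matrix().round(3),c["camera_matrix"])
rel([.40,.12,.30],rot([0,0,-1],[1,0,0]))
# color fit of orange sign, yaw of rack from boards
for n in("side","top"):
    for t in("rack","crate","lamp","orange_sign"):
        cam(n)
        for m in ctrl.masks_of(n,t)[:1]: 
            M=m["region"].astype(np.uint8); print(n,t,round(m["conf"],2),cv2.minAreaRect(cv2.findNonZero(M)))
E
```

```text
[ 6.56540142e-02 -8.21433698e-05 -1.42229138e-01]
[[-0.    -0.965 -0.261]
 [ 1.    -0.    -0.   ]
 [ 0.    -0.261  0.965]] [[345.65700285   0.         324.34054388]
 [  0.         345.65700285 236.10173462]
 [  0.           0.           1.        ]]
row [-0.3558 -0.4563 -0.0687] [-0.    -0.     1.311] rows>= 10.0
side rack 0.75 ((372.0501708984375, 307.5916442871094), (39.34403610229492, 90.82123565673828), 61.29404830932617)
side crate 0.72 ((316.57147216796875, 189.08763122558594), (93.18717193603516, 118.92849731445312), 64.84069061279297)
side lamp 0.92 ((200.6502685546875, 128.1965789794922), (52.529136657714844, 154.80389404296875), 11.788183212280273)
side orange_sign 0.81 ((339.9060974121094, 383.7845764160156), (56.04438018798828, 29.4344482421875), 48.012786865234375)
top rack 0.76 ((423.2376708984375, 256.90069580078125), (35.106956481933594, 94.03985595703125), 1.080924153327942)
top crate 0.62 ((232.52613830566406, 191.02923583984375), (125.30677795410156, 142.6688995361328), 3.1798300743103027)
top lamp 0.61 ((50.26715087890625, 248.07077026367188), (204.471923828125, 93.99897766113281), 50.469093322753906)
top orange_sign 0.96 ((468.5, 343.0), (30.0, 53.0), 90.0)
```

```bash
python3 - <<'E'
from h import *
rel([.45,.14,.25],rot([0,-np.sin(.44),-np.cos(.44)],[1,0,0]))
E
```

```text
row [-0.399  -0.4241 -0.0187] [ 0.2881 -0.3747  1.2886] rows>= 10.0
```

```bash
python3 -m inch '[[-0.04,-0.043,-0.02,0,0,0.13,1],[-0.4,-0.424,-0.02,0.288,-0.375,1.289,1],[-0.4,-0.424,-0.02,0.288,-0.375,1.289,1],[-0.4,-0.424,-0.02,0.288,-0.375,1.289,1],[-0.4,-0.424,-0.02,0.288,-0.375,1.289,1],[-0.4,-0.424,-0.02,0.288,-0.375,1.289,1],[-0.4,-0.424,-0.02,0.288,-0.375,1.289,1],[-0.4,-0.424,-0.02,0.288,-0.375,1.289,1],[-0.4,-0.424,-0.02,0.288,-0.375,1.289,1],[-0.4,-0.424,-0.02,0.288,-0.375,1.289,1]]'
python3 - <<'E'
from h import *
rel([.45,.14,.25],rot([0,-np.sin(.44),-np.cos(.44)],[1,0,0]))
E
```

```text
time: 3.8
eef_pos: [0.452, 0.1373, 0.2515]
tcp_rot: [0.691, 0.689, -0.154, 0.154]
contact_force: [0.2, 1.0, 0.2]
opening: 1.0
finger_force: 0.0
row [ 0.0031 -0.002   0.0002] [-0.0008  0.0003 -0.0037] rows>= 1.0
```

```bash
python3 - <<'E'
from h import *
import pickle
W=cam("wrist")
for t in("mouth","clamp"):
    for m in ctrl.mark_of("wrist",t)[:2]: print(t,np.round(m["position"],4),round(m["conf"],2),proj(W,m["position"])[0].round())
D={"w1":W}
for n in("side","top"): D[n]=cam(n)
pickle.dump(D,open("d1.pkl","wb"))
u,v=proj(W,[.54,.12,.1])[0].astype(int); print(u,v,proj(W,[.54,.12,.1]))
a=max(0,min(u-65,510));b=max(0,min(v-50,380)); print(a,b); save(W,"w1.png",(a,b,130,100),6)
for k,c in D.items():
    h=cv2.cvtColor(c["pixels"],cv2.COLOR_RGB2HSV); u,v=proj(c,[.54,.12,.1])[0].astype(int); u,v=max(u,40),max(v,40)
    m=cv2.inRange(h,(22,120,60),(36,255,255)); q=np.zeros_like(m); q[v-40:v+40,u-40:u+40]=m[v-40:v+40,u-40:u+40]
    print(k,(q>0).sum(),cv2.boundingRect(q))
E
```

```text
mouth [0.5405 0.1196 0.1154] 0.88 [437. 174.]
clamp [0.5469 0.1143 0.0971] 0.78 [438. 168.]
clamp [ 0.5453 -0.2897  0.0684] 0.73 [382. 377.]
432 163 [[432.1566277  163.63457232]]
367 113
w1 1394 (421, 145, 41, 51)
side 276 (232, 191, 39, 49)
top 258 (217, 217, 46, 80)
```

View pics/w1.png

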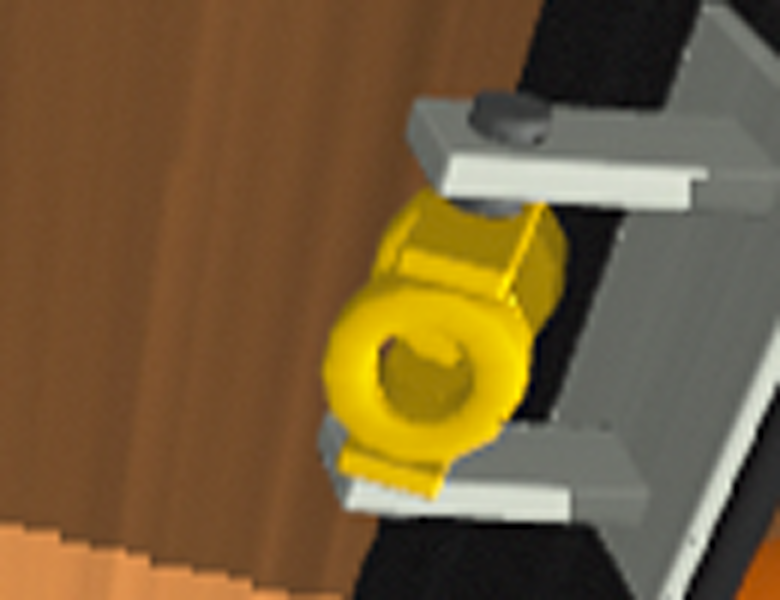

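The wrist crop shows the yellow clamp between the fork's prongs. The upper eyelet's hole centre is near crop (427,370), which is wrist pixel (438,175) and matches the network's mouth. I'll take a second view from the -y side.

```bash
python3 - <<'E'
from h import *
rel([.45,.03,.22],rot([0,np.sin(.65),-np.cos(.65)],[1,0,0]))
E
```

```text
row [-0.0865 -0.0008  0.0753] [ 4.0000e-04  1.0895e+00 -2.0000e-04] rows>= 6.0
```

```bash
python3 -m inch '[[-0.03,0,0.0,0,0.18,0,1],[-0.06,0,0.02,0,0.36,0,1],[-0.086,0,0.075,0,1.09,0,0.6],[-0.086,0,0.075,0,1.09,0,0.6],[-0.086,0,0.075,0,1.09,0,0.6],[-0.086,0,0.075,0,1.09,0,0.6],[-0.086,0,0.075,0,1.09,0,0.6],[-0.086,0,0.075,0,1.09,0,0.6]]'
cat > fit.py <<'E'
from h import *
import pickle,sys
from scipy.optimize import minimize,least_squares
def mask(c):
    h=cv2.cvtColor(c["pixels"],cv2.COLOR_RGB2HSV); u,v=proj(c,[.543,.12,.1])[0].astype(int)
    m=cv2.inRange(h,(21,130,50),(36,255,255)); q=np.zeros_like(m); r=28 if c["camera_matrix"][0][0]<400 else 20
    if c["camera_matrix"][0][0]>400: r=13
    q[max(v-r,0):v+r,max(u-r,0):u+r]=m[max(v-r,0):v+r,max(u-r,0):u+r]
    n,l,s,_=cv2.connectedComponentsWithStats(q); 
    return (l==1+np.argmax(s[1:,4])).astype(np.uint8) if n>1 else q
t=np.linspace(0,2*np.pi,40,endpoint=False); C=np.c_[np.cos(t),np.sin(t)]*.013
def model(p):
    m=p[:3]; th,ya,w,y1=p[3:7]
    B=R.from_euler("zy",[ya,-th]).as_matrix()   # z leans to -x
    parts=[]
    for a,b in((0,-.01),(-.03,-.04)): parts.append(np.r_[np.c_[C,0*t+a],np.c_[C,0*t+b]])
    for s in(1,-1): parts.append(np.array([[x,s*y,z] for x in(-w,w) for y in(.012,y1) for z in(0-p[7],-.04+p[7])]))
    return [q@B.T+m for q in parts]
def render(c,p,s=8):
    im=None
    u0=proj(c,[.543,.12,.1])[0].astype(int)-32
    im=np.zeros((64*s,64*s),np.uint8)
    for q in model(p):
        pts=((proj(c,q)-u0+.5)*s).astype(np.int32)
        cv2.fillConvexPoly(im,cv2.convexHull(pts),255)
    return cv2.resize(im,(64,64),interpolation=cv2.INTER_AREA)/255.,u0
def cost(p,V,W,sh=None):
    e=0
    for k,c in V.items():
        im,u0=render(c,p); m=W[k]; e+=np.abs(im-m).sum()/max(m.sum(),1)
    return e+ (max(0,p[5]-.012)+max(0,p[6]-.02))*1000
def getW(V):
    W={}
    for k,c in V.items():
        M=np.pad(mask(c),64); u0=proj(c,[.543,.12,.1])[0].astype(int)-32
        W[k]=M[u0[1]+64:u0[1]+128,u0[0]+64:u0[0]+128].astype(float)
    # fill the eyelet hole: closed contours
        cs,_=cv2.findContours(W[k].astype(np.uint8),cv2.RETR_EXTERNAL,cv2.CHAIN_APPROX_NONE); f=np.zeros((64,64),np.uint8); cv2.drawContours(f,cs,-1,1,-1); W[k]=f.astype(float)
    return W
def dofit(V,p0=(.541,.12,.116,.55,0,.008,.017,.0)):
    W=getW(V); best=None
    for th in(.45,.6):
        p=np.array(p0,float); p[3]=th
        S=np.vstack([p]+[p+np.eye(8)[i]*d for i,d in enumerate([.004,.004,.004,.12,.1,.002,.002,.003])])
        r=minimize(cost,p,args=(V,W),method="Nelder-Mead",options=dict(initial_simplex=S,maxfev=1500,xatol=1e-5,fatol=1e-5))
        r=minimize(cost,r.x,args=(V,W),method="Nelder-Mead",options=dict(maxfev=800))
        if best is None or r.fun<best.fun: best=r
    return best,W
E
python3 - <<'E'
from fit import *
D=pickle.load(open("d1.pkl","rb")); D["w2"]=cam("wrist")
for t in("mouth","clamp"):
    for m in ctrl.mark_of("wrist",t)[:1]: print(t,np.round(m["position"],4),round(m["conf"],2))
pickle.dump(D,open("d1.pkl","wb"))
for ks in(["w1","w2"],["w1","w2","side","top"]):
    V={k:D[k] for k in ks}; b,W=dofit(V); print(ks,b.x.round(4),b.fun)
tiles=[]
for k in("w1","w2"):
    im,u0=render(D[k],b.x); a=D[k]["pixels"][u0[1]:u0[1]+64,u0[0]:u0[0]+64,::-1].copy()
    a=cv2.resize(a,(384,384),interpolation=cv2.INTER_CUBIC)
    for src,col in((im>.5,(0,0,255)),(W[k]>.5,(255,0,0))):
        cs,_=cv2.findContours(cv2.resize(src.astype(np.uint8),(384,384),interpolation=cv2.INTER_NEAREST),cv2.RETR_EXTERNAL,cv2.CHAIN_APPROX_NONE); cv2.drawContours(a,cs,-1,col,1)
    tiles.append(a)
cv2.imwrite("pics/fit1.png",np.hstack(tiles))
E
```

```text
time: 5.05
eef_pos: [0.4511, 0.0309, 0.2204]
tcp_rot: [0.67, 0.671, 0.225, -0.225]
contact_force: [-0.5, 0.1, -0.1]
opening: 0.599
finger_force: 0.0
mouth [0.5414 0.1176 0.1186] 0.82
clamp [0.5479 0.116  0.0966] 0.64
['w1', 'w2'] [0.5394 0.1174 0.1172 0.4417 0.0104 0.0068 0.0141 0.0084] 0.28192439104706746
['w1', 'w2', 'side', 'top'] [ 0.5388  0.1187  0.1191  0.4225 -0.044   0.0081  0.0157  0.0063] 0.8957437785454628
```

View pics/fit1.png

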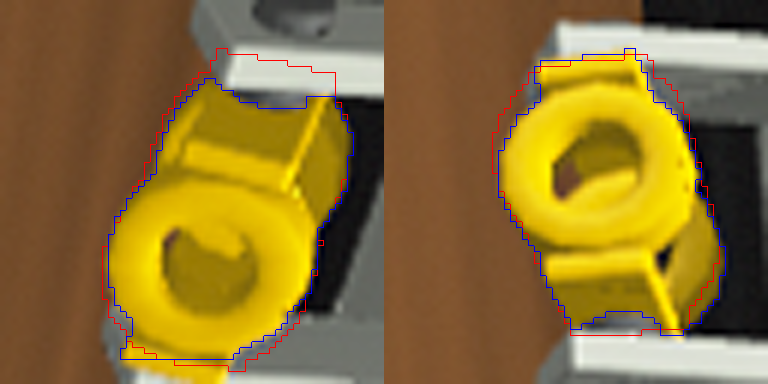

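The blue contour (yellow mask) and red contour (model) agree except where a prong hides the strap. I'll ignore the steel pixels and refit with the wrist views only.

```bash
sed -i 's/r=28 if.*$/r=31/; s/=400: r=13/=400: r=13/' fit.py
python3 - <<'E'
s=open('fit.py').read()
s=s.replace('e+=np.abs(im-m).sum()/max(m.sum(),1)','e+=(np.abs(im-m)*G[k]).sum()/max(m.sum(),1)')
s=s.replace('def getW(V):','G={}\ndef getW(V):').replace('    # fill the','        h=cv2.cvtColor(c["pixels"],cv2.COLOR_RGB2HSV)[...,1:]; g=((h[...,0]<60)&(h[...,1]>60)).astype(np.uint8); g=np.pad(cv2.dilate(g,np.ones((3,3))),64); G[k]=1.-g[u0[1]+64:u0[1]+128,u0[0]+64:u0[0]+128]*(W[k]<.5)\n    # fill the')
open('fit.py','w').write(s)
E
python3 - <<'E'
from fit import *
D=pickle.load(open("d1.pkl","rb"))
for ks in(["w1"],["w2"],["w1","w2"]):
    V={k:D[k] for k in ks}; b,W=dofit(V); print(ks,b.x.round(4),round(b.fun,3))
for th in np.arange(.4,.72,.04):
    f=lambda q: cost(np.r_[q[:3],th,q[3:]],V,W)
    q0=np.delete(b.x,3); r=minimize(f,q0,method="Nelder-Mead",options=dict(maxfev=600)); print(round(th,2),round(r.fun,4),r.x[:4].round(4))
tiles=[]
for k in("w1","w2"):
    im,u0=render(D[k],b.x); a=D[k]["pixels"][u0[1]:u0[1]+64,u0[0]:u0[0]+64,::-1].copy()
    a=cv2.resize(a,(384,384),interpolation=cv2.INTER_CUBIC)
    B=R.from_euler("zy",[b.x[4],-b.x[3]]).as_matrix()
    for rr,zz,col in((.0065,0,(0,0,255)),(.013,0,(0,255,0)),(.013,-.03,(255,0,0)),(.013,-.04,(255,0,255)),(.013,-.01,(255,255,0))):
        pts=(proj(D[k],np.c_[C/.013*rr,0*t+zz]@B.T+b.x[:3])-u0+.5)*6; cv2.polylines(a,[pts.astype(np.int32)],True,col,1)
    tiles.append(a)
cv2.imwrite("pics/fit2.png",np.hstack(tiles))
E
```

```text
['w1'] [ 0.54    0.1164  0.1157  0.4412 -0.0786  0.0083  0.0199  0.0064] 0.025
['w2'] [0.5408 0.1183 0.114  0.4385 0.0072 0.0073 0.0189 0.0034] 0.02
['w1', 'w2'] [ 0.54    0.1171  0.1164  0.4339 -0.0198  0.0075  0.0182  0.0025] 0.054
0.4 0.088 [ 0.5403  0.1169  0.1171 -0.0197]
0.44 0.0547 [ 0.5399  0.1172  0.1163 -0.0202]
0.48 0.099 [ 0.5396  0.1177  0.1156 -0.0203]
0.52 0.1601 [ 0.5397  0.1178  0.1148 -0.0195]
0.56 0.2173 [ 0.5393  0.1176  0.1145 -0.0195]
0.6 0.2726 [ 0.5391  0.1175  0.1144 -0.0196]
0.64 0.3137 [ 0.5392  0.1181  0.1139 -0.0204]
0.68 0.3448 [ 0.5391  0.1178  0.1135 -0.0201]
```

View pics/fit2.png

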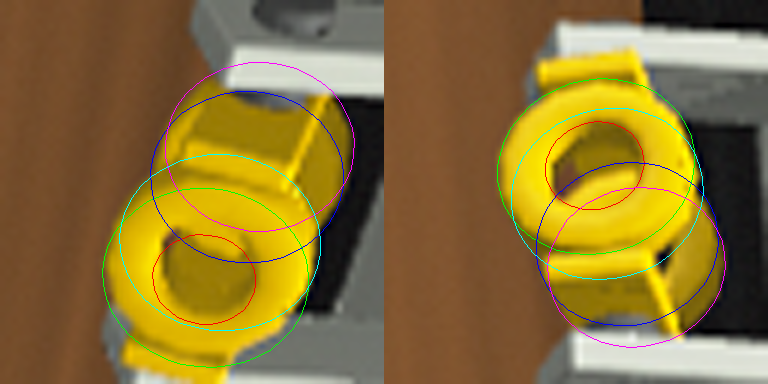

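The overlays show the silhouette matching well; the real hole lies about 1 px up-right of the drawn red ellipse in both tiles. I take mouth ≈ (0.5405, 0.118, 0.116) with a lean of 0.438 rad. Next is the rack.

```bash
python3 - <<'E'
from h import *
import pickle
D=pickle.load(open("d1.pkl","rb"));c=D["top"]
P=[onplane(c,np.array(u,float),.12) for u in((182,119),(298,125),(170,237),(292,243))]; print(np.round(P,3))
rel([.481,-.286,.25],rot([0,0,-1],[1,0,0]))
E
```

```text
[[ 0.827  0.214  0.12 ]
 [ 0.813 -0.026  0.12 ]
 [ 0.579  0.227  0.12 ]
 [ 0.565 -0.013  0.12 ]]
row [-0.2353  0.0293 -0.2147] [ 0.001  -0.6482  0.0026] rows>= 6.0
```

```bash
python3 -m inch '[[-0.04,0,-0.04,0,-0.1,0,0.5],[-0.235,0.029,-0.215,0,-0.648,0.0,0.5],[-0.235,0.029,-0.215,0,-0.648,0.0,0.5],[-0.235,0.029,-0.215,0,-0.648,0.0,0.5],[-0.235,0.029,-0.215,0,-0.648,0.0,0.5],[-0.235,0.029,-0.215,0,-0.648,0.0,0.5],[-0.235,0.029,-0.215,0,-0.648,0.0,0.5],[-0.235,0.029,-0.215,0,-0.648,0.0,0.5]]'
python3 - <<'E'
from h import *
c=cam("wrist"); save(c,"w3.png")
for t in("orange_sign",):
    for m in ctrl.mark_of("wrist",t)[:3]: print(t,np.round(m["position"],4),round(m["conf"],2),proj(c,m["position"])[0])
h=cv2.cvtColor(c["pixels"],cv2.COLOR_RGB2HSV)
u,v=proj(c,[.481,-.286,.125])[0].astype(int);print(u,v)
m=cv2.inRange(h,(5,170,140),(17,255,255));q=np.zeros_like(m);q[v-60:v+60,u-40:u+40]=m[v-60:v+60,u-40:u+40]
n,l,s,_=cv2.connectedComponentsWithStats(q);print(s[1:])
k=(l==1+np.argmax(s[1:,4])).astype(np.uint8); r=cv2.minAreaRect(cv2.findNonZero(k)); print(r)
for p in cv2.boxPoints(r): print(p,onplane(c,p,.125).round(4),onplane(c,p,.1).round(4))
E
```

```text
time: 6.2
eef_pos: [0.4798, -0.2856, 0.2489]
tcp_rot: [0.707, 0.707, 0.001, -0.001]
contact_force: [-0.5, 0.4, 0.2]
opening: 0.5
finger_force: 0.0
orange_sign [ 0.3634 -0.3913  0.011 ] 0.95 [226.16100442 292.33684964]
orange_sign [ 0.4785 -0.2836  0.0702] 0.87 [322.59612512 213.05299919]
325 229
[[318 186  14  83 361]
 [331 227   1   1   1]
 [330 237   1  10  10]
 [327 238   1   2   2]
 [288 240   1   1   1]
 [322 243   1   2   2]
 [295 245   1   1   1]
 [297 245   1   1   1]
 [299 246   1   1   1]
 [305 246   3   2   4]
 [322 246   1   1   1]
 [339 248   3   1   3]
 [348 249   2   1   2]
 [352 249   2   1   2]
 [322 250   1   2   2]
 [342 250   1   1   1]
 [322 254   1   2   2]
 [288 260   1   1   1]
 [334 270   1   1   1]
 [317 272   1   1   1]
 [343 272   1   1   1]
 [346 272   1   1   1]
 [343 276   1   1   1]
 [323 281   2   2   2]
 [321 282   1   1   1]]
((324.5, 227.0), (82.0, 13.0), 90.0)
[318. 186.] [ 0.4752 -0.2517  0.125 ] [ 0.4748 -0.2546  0.1   ]
[331. 186.] [ 0.4852 -0.2517  0.125 ] [ 0.4857 -0.2546  0.1   ]
[331. 268.] [ 0.4856 -0.3185  0.125 ] [ 0.4861 -0.3277  0.1   ]
[318. 268.] [ 0.4749 -0.3185  0.125 ] [ 0.4745 -0.3277  0.1   ]
```

View pics/w3.png

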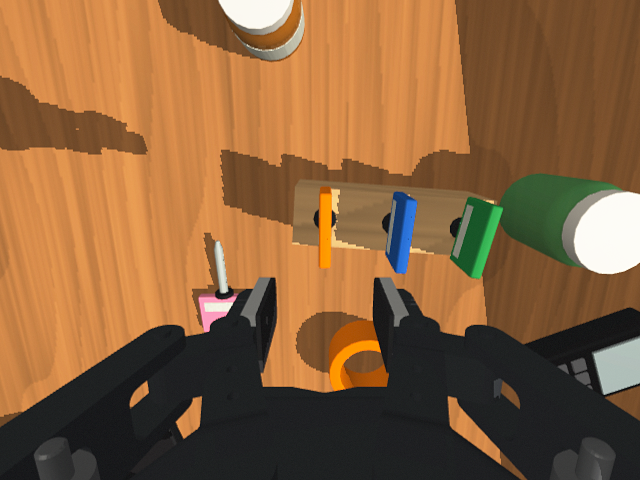

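The picture shows the orange board end-on at columns 318–331, rows 186–268, in the rack's left hole, between the blue (401,232) and green (476,237) boards; the pink look-alike is at (222,300). The sign's yaw is about 0. I'll descend and grip.

```bash
python3 -m inch '[[0,0,0.06,0,0,0,0.5],[0,0,0.12,0,0,0,0.5],[0,0,0.15,0,0,0,0.5],[0,0,0.163,0,0,0,0.5],[0,0,0.163,0,0,0,0.5],[0,0,0.163,0,0,0,0.1],[0,0,0.163,0,0,0,0],[0,0,0.163,0,0,0,0],[0,0,0.163,0,0,0,0],[0,0,0.163,0,0,0,0]]' 60; python3 -m inch '[[0,0,-0.02,0,0,0,0],[0,0,-0.04,0,0,0,0],[0,0,-0.09,0,0,0,0],[0,0,-0.14,0,0,0,0],[0,0,-0.15,0,0,0,0]]'
python3 - <<'E'
from h import *
print(ctrl.get_state()["finger_force"])
c=cam("side");
for n in("side","wrist"):
    c=cam(n)
    for t in("orange_sign","rod_tip"):
        for m in ctrl.mark_of(n,t)[:3]: print(n,t,np.round(m["position"],4),round(m["conf"],2))
T=[.5405,.118,.116]; th,ya=.438,-.05
B=R.from_euler("zy",[ya,-th]).as_matrix()
g=rot(-B[:,2],B[:,0]); print(B.round(3))
rel(np.array(T)+B[:,2]*(.0163+.10),g)
E
```

```text
time: 7.55
eef_pos: [0.4811, -0.2877, 0.0881]
tcp_rot: [0.707, 0.707, 0.001, 0.001]
contact_force: [0.4, -0.4, 6.2]
opening: 0.106
finger_force: 59.2
time: 8.18
eef_pos: [0.4812, -0.2884, 0.2406]
tcp_rot: [0.707, 0.707, 0.001, 0.003]
contact_force: [-0.2, -0.3, -0.5]
opening: 0.109
finger_force: 59.9
59.85471546649933
side orange_sign [ 0.3602 -0.3917  0.0131] 0.89
side orange_sign [ 0.4838 -0.2893  0.2302] 0.71
side orange_sign [ 0.7182 -0.2915  0.001 ] 0.68
side rod_tip [ 0.3619 -0.3246  0.0198] 0.87
side rod_tip [ 0.485  -0.2851  0.1569] 0.65
wrist orange_sign [ 0.4765 -0.2824  0.2156] 0.69
wrist orange_sign [ 0.3622 -0.3899  0.0112] 0.57
wrist rod_tip [ 0.3628 -0.3237  0.0166] 0.94
[[ 0.904  0.045 -0.424]
 [-0.05   0.999  0.   ]
 [ 0.424  0.021  0.906]]
row [0.4043 0.0121 0.0141] [-0.441   0.0064  0.0477] rows>= 7.0
```

```bash
python3 - <<'E'
from h import *
c=cam("wrist"); a,b=tcp()
f=lambda q: proj(c,b.apply(q)+a)
z0=.0181
P=np.array([[.031,y,z0-h] for h in(5e-3,55e-3) for y in(-.005,.005)]); uv=f(P); print(uv.round(1))
print("d/dx 1mm",(f(P+[.001,0,0])-uv)[0], "d/dz",(f(P+[0,0,.001])-uv)[0])
h=cv2.cvtColor(c["pixels"],cv2.COLOR_RGB2HSV); m=cv2.inRange(h,(4,120,60),(18,255,255))
u0,v0=uv.min(0).astype(int)-30; crop=m[v0:v0+110,u0:u0+90]
p=cv2.cvtColor(c["pixels"],cv2.COLOR_RGB2BGR)[v0:v0+110,u0:u0+90]; p=cv2.resize(p,None,fx=5,fy=5,interpolation=cv2.INTER_CUBIC)
for q in uv: cv2.circle(p,tuple(((q-[u0,v0]+.5)*5).astype(int)),3,(255,0,0),1)
cv2.imwrite("pics/grip.png",p); print(u0,v0)
E
```

```text
[[313.4 221.2]
 [335.2 221.2]
 [308.6 255.5]
 [339.9 255.4]]
d/dx 1mm [-0.01872894 -2.131067  ] d/dz [ 0.0655678  -0.47397682]
278 191
```

View pics/grip.png

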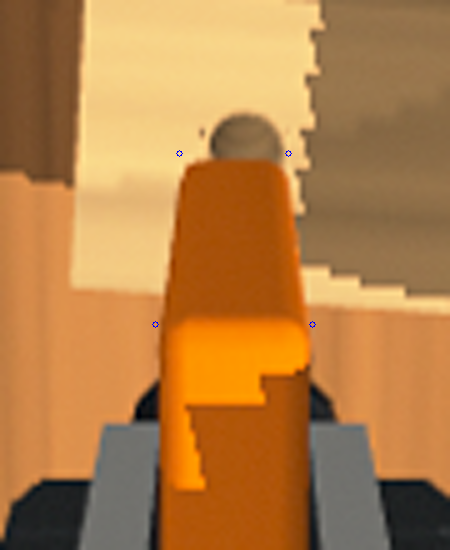

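The crop shows the board's end face at columns 315–339, rows 223–255, against a predicted 221–255, so the sign sits centred and upright in the grip. I'll carry it to the pre-insertion pose.

```bash
python3 -m inch '[[0.02,0,0,0,0,0,0],[0.404,0.012,0.012,-0.441,0.006,0.048,0],[0.404,0.012,0.012,-0.441,0.006,0.048,0],[0.404,0.012,0.012,-0.441,0.006,0.048,0],[0.404,0.012,0.012,-0.441,0.006,0.048,0],[0.404,0.012,0.012,-0.441,0.006,0.048,0],[0.404,0.012,0.012,-0.441,0.006,0.048,0],[0.404,0.012,0.012,-0.441,0.006,0.048,0],[0.404,0.012,0.012,-0.441,0.006,0.048,0]]'
python3 - <<'E'
from h import *
B=R.from_euler("zy",[-.05,-.438]).as_matrix()
g=rot(-B[:,2],B[:,0]); T=np.array([.5405,.118,.116])
a,b=tcp(); print("sign tip",(a+b.apply([0,0,.0831])).round(4))
rel(T+B[:,2]*(.0181+.072),g)
c=cam("wrist"); 
for m in ctrl.mark_of("wrist","mouth")[:2]: print(np.round(m["position"],4),m["conf"])
c2=cam("side"); 
for n,cc in(("wrist",c),("side",c2)):
    print(n,proj(cc,[T,T-B[:,2]*.04,a+b.apply([0,0,.0181]),a+b.apply([0,0,.0831])]).round(0))
u,v=proj(c,T)[0].astype(int); p1=cv2.cvtColor(c["pixels"],cv2.COLOR_RGB2BGR)[max(v-70,0):,u-70:u+70][:140]
u,v=proj(c2,T)[0].astype(int); p2=cv2.cvtColor(c2["pixels"],cv2.COLOR_RGB2BGR)[v-45:v+45,u-45:u+45]
cv2.imwrite("pics/pre.png",np.hstack([cv2.resize(p1,(400,400),interpolation=2),cv2.resize(p2,(400,400),interpolation=2)]))
E
```

```text
time: 9.7
eef_pos: [0.4912, 0.118, 0.2244]
tcp_rot: [0.706, 0.674, 0.157, 0.151]
contact_force: [-0.0, -0.6, -0.0]
opening: 0.111
finger_force: 59.9
sign tip [0.5266 0.1179 0.1492]
row [-0.     -0.0014  0.029 ] [0.0024 0.0019 0.0035] rows>= 1.0
[0.5394 0.1171 0.1156] 0.59
wrist [[322. 230.]
 [322. 219.]
 [324. 279.]
 [324. 243.]]
side [[263. 196.]
 [269. 204.]
 [247. 172.]
 [257. 187.]]
```

View pics/pre.png

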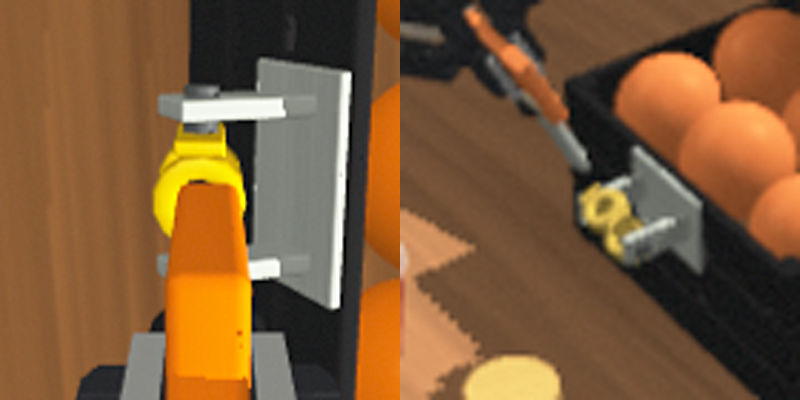

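The left (wrist) tile shows the ring centred on column ~322 and the board axis on ~325, so a shift of about -1.4 mm along tool y is needed. The right (side) tile shows the rod aimed at the eyelet.

```bash
python3 -m inch '[[0,-0.0014,0.015,0.002,0.002,0.003,0],[0,-0.0014,0.029,0.002,0.002,0.003,0],[0,-0.0014,0.029,0.002,0.002,0.003,0],[0,-0.0014,0.037,0.002,0.002,0.003,0],[0,-0.0014,0.043,0.002,0.002,0.003,0],[0,-0.0014,0.043,0.002,0.002,0.003,0]]'
cat > st.py <<'E'
from h import *
B=R.from_euler("zy",[-.05,-.438]).as_matrix(); T=np.array([.5405,.118,.116]); g=rot(-B[:,2],B[:,0])
a,b=tcp(); s=ctrl.get_state()
print("origin in mouth frame mm",(B.T@(a+b.apply([0,0,.0181])-T)*1e3).round(1),"tip",(B.T@(a+b.apply([0,0,.0831])-T)*1e3).round(1))
print("F tool",b.inv().apply(s["contact_force"]).round(1),"M tool",b.inv().apply(s["wrist_torque"]).round(2))
rel(T+B[:,2]*.0181,g)
E
python3 st.py
```

```text
time: 10.6
eef_pos: [0.5089, 0.1169, 0.1847]
tcp_rot: [0.708, 0.672, 0.157, 0.15]
contact_force: [-0.1, 0.0, -0.1]
opening: 0.108
finger_force: 59.9
origin in mouth frame mm [ 0.5 -1.1 57.5] tip [ 0.5 -1.1 -7.5]
F tool [ 0.  -0.1  0. ] M tool [ 0.36  0.06 -0.03]
row [ 0.0011 -0.0005  0.0575] [ 0.0001  0.0009 -0.0018] rows>= 1.0
```

```bash
python3 -m inch '[[0.0005,-0.0003,0.008,0,0,0,0],[0.0005,-0.0003,0.016,0,0,0,0],[0.0005,-0.0003,0.022,0,0,0,0],[0.0005,-0.0003,0.022,0,0,0,0]]'; python3 st.py
```

```text
time: 11.1
eef_pos: [0.518, 0.1173, 0.1644]
tcp_rot: [0.708, 0.672, 0.157, 0.15]
contact_force: [-0.6, 1.7, -1.6]
opening: 0.106
finger_force: 59.7
origin in mouth frame mm [ 0.1 -0.7 35.3] tip [  0.1  -0.8 -29.7]
F tool [ 1.6 -1.3  1.2] M tool [0.54 0.22 0.04]
row [ 0.0008 -0.0001  0.0352] [-0.0001  0.0011 -0.0019] rows>= 1.0
```

```bash
python3 -m inch '[[0.0008,-0.0004,0.006,0,0,0,0],[0.0008,-0.0004,0.014,0,0,0,0],[0.0008,-0.0004,0.022,0,0,0,0],[0.0008,-0.0004,0.028,0,0,0,0],[0.0008,-0.0004,0.028,0,0,0,0]]'; python3 st.py
```

```text
time: 11.72
eef_pos: [0.53, 0.118, 0.1394]
tcp_rot: [0.708, 0.672, 0.158, 0.15]
contact_force: [-0.1, 0.1, -0.8]
opening: 0.106
finger_force: 59.9
origin in mouth frame mm [ 0.5 -0.   7.5] tip [  0.5  -0.1 -57.5]
F tool [ 0.1 -0.5  0.7] M tool [ 0.26 -0.    0.02]
row [ 0.     -0.0004  0.0075] [ 0.0013  0.0011 -0.002 ] rows>= 1.0
```

Now seat it on the collar.

```bash
python3 -m inch '[[0,-0.0003,0.004,0,0,0,0],[0,-0.0003,0.007,0,0,0,0],[0,-0.0003,0.0085,0,0,0,0],[0,-0.0003,0.0085,0,0,0,0]]'; python3 st.py
```

```text
time: 12.22
eef_pos: [0.5332, 0.1182, 0.1332]
tcp_rot: [0.708, 0.672, 0.157, 0.15]
contact_force: [-8.0, -0.7, 7.7]
opening: 0.108
finger_force: 61.8
origin in mouth frame mm [0.6 0.2 0.6] tip [  0.7   0.1 -64.4]
F tool [ -0.9  -3.9 -10.4] M tool [ 0.88 -0.25  0.03]
row [-0.0002 -0.0006  0.0006] [ 0.001   0.0012 -0.0015] rows>= 1.0
```

Axial contact of ~10 N with the collar at the mouth plane means it is seated. I'll release and back off along the axis.

```bash
python3 -m inch '[[0,0,0,0,0,0,0.35],[0,0,0,0,0,0,0.35],[0,0,0,0,0,0,0.35],[0,0,-0.03,0,0,0,0.35],[0,0,-0.07,0,0,0,0.35],[0,0,-0.12,0,0,0,0.35],[0,0,-0.15,0,0,0,0.35],[0,0,-0.15,0,0,0,0.35]]'
python3 - <<'E'
from st import *
c=cam("wrist"); save(c,"w5.png",(230,110,180,180),3); 
for t in("orange_sign","mouth"):
  for m in ctrl.mark_of("wrist",t)[:2]: print(t,np.round(m["position"],4),round(m["conf"],2))
P=[T+B@[x,y,z] for z in(.005,.055) for x,y in((-.005,-.031),(-.005,.031),(.005,.031),(.005,-.031))]
print(((proj(c,P)-[230,110])*3).round())
E
```

```text
time: 13.22
eef_pos: [0.4704, 0.1184, 0.2711]
tcp_rot: [0.707, 0.671, 0.16, 0.153]
contact_force: [0.0, 0.3, -0.8]
opening: 0.348
finger_force: 0.0
origin in mouth frame mm [  2.4   0.5 152.1] tip [ 3.   0.5 87.1]
F tool [ 0.3 -0.3  0.7] M tool [ 0.2  -0.05 -0.07]
row [-0.0005 -0.0035  0.1521] [ 0.0084  0.0001 -0.0019] rows>= 3.0
orange_sign [0.5325 0.1194 0.1141] 0.83
mouth [0.5407 0.1156 0.1145] 0.46
mouth [ 0.4248  0.0533 -0.0007] 0.32
[[255. 422.]
 [253. 222.]
 [287. 221.]
 [287. 422.]
 [252. 479.]
 [249. 245.]
 [289. 245.]
 [289. 479.]]
```

View pics/w5.png

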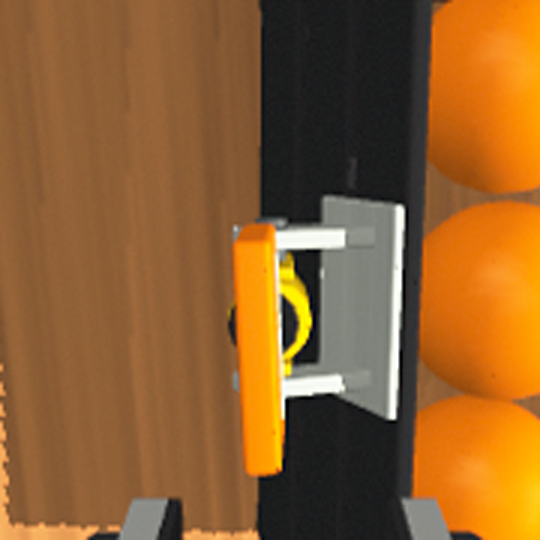

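The crop shows the sign standing in the clamp; its board spans columns 233–283 and looks slightly turned relative to the crate edges. I'll measure the yaw of both.

```bash
cat > yaw.py <<'E'
from st import *
def signfit(c,quiet=0):
    from scipy.optimize import minimize
    h=cv2.cvtColor(c["pixels"],cv2.COLOR_RGB2HSV); m=cv2.inRange(h,(4,130,60),(20,255,255))
    u,v=proj(c,T+B[:,2]*.03)[0].astype(int); q=np.zeros_like(m); q[v-60:v+60,u-30:u+25]=m[v-60:v+60,u-30:u+25]
    n,l,s,_=cv2.connectedComponentsWithStats(q); M=(l==1+np.argmax(s[1:,4])).astype(float)
    box=np.array([[x,y,z] for x in(-.005,.005) for y in(-.031,.031) for z in(.005,.055)])
    def f(p):
        O=R.from_euler("zyz",[-.05,-p[0],p[1]]).as_matrix(); P=T+np.array([p[2],p[3],0])/1e3+box@O.T
        im=np.zeros((480*4,640*4),np.uint8); cv2.fillConvexPoly(im,cv2.convexHull(((proj(c,P)+.5)*4).astype(np.int32)),255)
        return np.abs(cv2.resize(im,(640,480),interpolation=cv2.INTER_AREA)/255-M).sum()/M.sum()
    p0=np.array([.46,0,0,0.]); S=np.vstack([p0]+[p0+np.eye(4)[i]*d for i,d in enumerate([.05,.08,1,1])])
    r=minimize(f,p0,method="Nelder-Mead",options=dict(initial_simplex=S,maxfev=300)); print("sign lean, twist, dx,dy mm",r.x.round(3),round(r.fun,3)); return M
E
python3 - <<'E'
from yaw import *
c=cam("wrist"); signfit(c)
g=cv2.cvtColor(c["pixels"],cv2.COLOR_RGB2GRAY)
segs=cv2.createLineSegmentDetector().detect(g)[0][:,0]
for s in segs:
    L=np.hypot(s[2]-s[0],s[3]-s[1])
    if L>45 and abs(s[3]-s[1])>abs(s[2]-s[0])*5:
        for z in(0,.12):
            A,C=onplane(c,s[:2],z),onplane(c,s[2:],z); d=C-A; d*=np.sign(d[1]); print(s.round(),z,A[:2].round(3),C[:2].round(3),"yaw",round(np.arctan2(-d[0],d[1]),3))
c=cam("top"); g=cv2.cvtColor(c["pixels"],cv2.COLOR_RGB2GRAY)
for s in cv2.createLineSegmentDetector().detect(g)[0][:,0]:
    L=np.hypot(s[2]-s[0],s[3]-s[1])
    if L>25 and 160<s[0]<310 and 100<s[1]<255: 
        A,C=onplane(c,s[:2],.12),onplane(c,s[2:],.12); d=C-A; a=np.arctan2(d[1],d[0])%(np.pi/2); a=a-np.pi/2 if a>.8 else a; print("top",s.round(),A[:2].round(3),"yaw",round(a,3))
E
```

```text
origin in mouth frame mm [-1.30e+00  1.00e-01  1.48e+02] tip [-1.4 -0.  83. ]
F tool [-0.6 -0.5  0. ] M tool [ 0.16 -0.02 -0.01]
row [1.00e-04 1.40e-03 1.48e-01] [-0.0013  0.0013 -0.0021] rows>= 3.0
sign lean, twist, dx,dy mm [ 0.703 -0.021 -5.058  0.852] 0.377
[368. 248. 371. 179.] 0 [0.656 0.038] [0.662 0.133] yaw -0.071
[368. 248. 371. 179.] 0.12 [0.582 0.082] [0.587 0.148] yaw -0.071
[292. 312. 282. 369.] 0 [ 0.537 -0.029] [ 0.517 -0.108] yaw -0.255
[292. 312. 282. 369.] 0.12 [0.499 0.035] [ 0.485 -0.02 ] yaw -0.255
[367. 179. 364. 248.] 0 [0.657 0.133] [0.651 0.039] yaw -0.07
[367. 179. 364. 248.] 0.12 [0.583 0.149] [0.578 0.083] yaw -0.07
[313. 187. 317. 266.] 0 [0.579 0.131] [0.578 0.028] yaw -0.006
[313. 187. 317. 266.] 0.12 [0.528 0.147] [0.528 0.075] yaw -0.006
[548. 102. 541. 147.] 0 [1.011 0.229] [1.006 0.157] yaw -0.076
[548. 102. 541. 147.] 0.12 [0.83  0.216] [0.826 0.165] yaw -0.076
[380. 111. 373. 274.] 0 [0.679 0.219] [ 0.663 -0.003] yaw -0.07
[380. 111. 373. 274.] 0.12 [0.598 0.209] [0.587 0.054] yaw -0.07
[534. 283. 526. 353.] 0 [ 1.027 -0.099] [ 1.027 -0.254] yaw 
[... 1776 characters left out ...]
244.] [ 0.559 -0.003] yaw -0.064
top [287. 203. 290. 149.] [ 0.646 -0.003] yaw -0.054
top [182. 117. 294. 124.] [0.831 0.214] yaw -0.069
top [290. 248. 278. 292.] [ 0.555 -0.009] yaw -0.275
top [211. 242. 184. 240.] [0.569 0.147] yaw -0.069
top [242. 231. 285. 235.] [0.591 0.087] yaw -0.114
top [212. 228. 241. 230.] [0.596 0.146] yaw -0.061
top [226. 102. 311. 103.] [0.864 0.125] yaw -0.005
top [164. 103. 207. 102.] [0.863 0.252] yaw 0.017
top [301. 115. 328. 114.] [ 0.836 -0.031] yaw 0.038
top [176. 127. 131. 126.] [0.81  0.226] yaw -0.027
top [172. 157. 134. 158.] [0.744 0.231] yaw 0.003
top [286. 253. 249. 253.] [ 0.546 -0.   ] yaw -0.011
top [254. 249. 281. 249.] [0.553 0.061] yaw -0.011
```

Crate yaw ≈ -0.067 and the sign's upper edge yaw ≈ -0.006, so the sign turned ~3.5° on release. I'll regrip gently with the tool square to the crate to true it up.

```bash
sed -i 's/"zy",\[-.05,/"zy",[-.067,/' st.py; sed -i 's/\[-.05,-p/[-.067,-p/; s/(4,130,60),(20,255,255)/(4,215,90),(17,255,255)/' yaw.py; python3 - <<'E'
from yaw import *
c=cam("wrist"); M=signfit(c); print(M.sum())
E
```

```text
origin in mouth frame mm [ -1.6   0.  147.6] tip [-1.7 -0.1 82.6]
F tool [0.2 0.2 0.5] M tool [ 0.19 -0.04 -0.03]
row [0.0002 0.0019 0.1476] [-0.0024  0.0014  0.0149] rows>= 3.0
sign lean, twist, dx,dy mm [ 0.44   0.051 -3.828  3.322] 1.748
438.0
```

```bash
python3 -m inch '[[0,0.0015,0.04,0,0,0.015,0.5],[0,0.0015,0.09,0,0,0.015,0.5],[0,0.0015,0.13,0,0,0.015,0.5],[0,0.0015,0.146,0,0,0.015,0.5],[0,0.0015,0.146,0,0,0.015,0.5],[0,0.0015,0.146,0,0,0.015,0],[0,0.0015,0.146,0,0,0.015,0],[0,0.0015,0.146,0,0,0.015,0],[0,0.0015,0.148,0,0,0.015,0],[0,0.0015,0.148,0,0,0.015,0]]' 40; python3 st.py
```

```text
time: 14.78
eef_pos: [0.5324, 0.1182, 0.1362]
tcp_rot: [0.713, 0.667, 0.157, 0.148]
contact_force: [-18.0, -0.2, 15.7]
opening: 0.113
finger_force: 45.6
origin in mouth frame mm [1.2 0.3 3.7] tip [  1.    0.2 -61.3]
F tool [ -0.9  -9.6 -21.8] M tool [ 1.88 -0.42  0.01]
row [-0.0003 -0.0012  0.0037] [-0.0023  0.0015  0.001 ] rows>= 1.0
```

```bash
python3 -m inch '[[0,-0.001,0,0,0,0,0],[0,-0.0015,-0.001,0,0,0,0],[0,-0.0015,-0.001,0,0,0,0]]' 25; python3 st.py; python3 -m inch '[[0,0,0,0,0,0,0.14],[0,0,0,0,0,0,0.17],[0,0,0,0,0,0,0.2],[0,0,0,0,0,0,0.35],[0,0,-0.01,0,0,0,0.35],[0,0,-0.05,0,0,0,0.35],[0,0,-0.1,0,0,0,0.35],[0,0,-0.15,0,0,0,0.35],[0,0,-0.15,0,0,0,0.35]]'
python3 - <<'E'
from st import *
c=cam("wrist"); save(c,"w6.png",(230,110,180,180),3); 
g=cv2.cvtColor(c["pixels"],cv2.COLOR_RGB2GRAY)
for s in cv2.createLineSegmentDetector().detect(g)[0][:,0]:
    L=np.hypot(s[2]-s[0],s[3]-s[1])
    if L>45 and abs(s[3]-s[1])>abs(s[2]-s[0])*5 and 295<s[0]<385:
        z=.15;A,C=onplane(c,s[:2],z),onplane(c,s[2:],z); d=C-A; d*=np.sign(d[1]); print(s.round(),"yaw",round(np.arctan2(-d[0],d[1]),3))
E
```

```text
time: 15.15
eef_pos: [0.5321, 0.1182, 0.1363]
tcp_rot: [0.713, 0.667, 0.159, 0.15]
contact_force: [-8.0, -0.7, 6.6]
opening: 0.109
finger_force: 43.7
origin in mouth frame mm [1.  0.3 3.8] tip [  1.2   0.2 -61.2]
F tool [-1.  -4.4 -9.4] M tool [ 0.83 -0.26 -0.  ]
row [-0.0003 -0.001   0.0038] [0.0028 0.0009 0.0004] rows>= 1.0
time: 16.27
eef_pos: [0.4694, 0.1186, 0.2771]
tcp_rot: [0.712, 0.666, 0.163, 0.153]
contact_force: [-0.6, 0.6, -0.3]
opening: 0.348
finger_force: 0.0
origin in mouth frame mm [  4.1   0.9 157.9] tip [ 4.9  0.9 92.9]
F tool [ 0.6 -0.7 -0. ] M tool [ 0.23 -0.04 -0.05]
row [-0.001  -0.0059  0.1579] [ 0.0131 -0.0007  0.0003] rows>= 3.0
[359. 246. 360. 178.] yaw -0.07
[357. 179. 356. 246.] yaw -0.071
[311. 192. 312. 263.] yaw -0.069
[365. 224. 363. 282.] yaw -0.077
[368. 112. 366. 223.] yaw -0.07
[367. 369. 358. 324.] yaw 0.134
[313. 183. 312. 102.] yaw -0.067
[309. 288. 313. 333.] yaw -0.0
[328. 311. 335. 387.] yaw 0.018
[369. 314. 367. 359.] yaw -0.074
[363.  99. 362. 176.] yaw -0.064
```

View pics/w6.png

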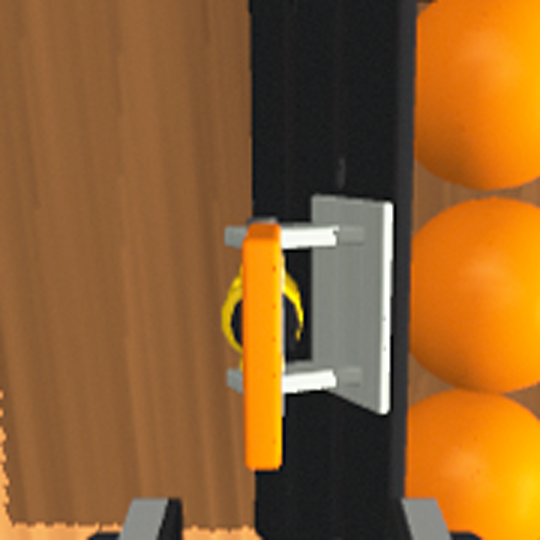

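Sign edge yaw -0.069 against crate -0.067: square now (board columns 245–285 in the crop). To make sure it's fully home, I'll press lightly on the board's top with shut fingers; that also measures its height.

```bash
python3 -m inch '[[0,-0.005,0.03,0.012,0,0,0],[0,-0.005,0.08,0.012,0,0,0],[0,-0.005,0.105,0.012,0,0,0],[0,-0.005,0.112,0.012,0,0,0],[0,-0.005,0.112,0.012,0,0,0]]'; python3 st.py
```

```text
time: 16.95
eef_pos: [0.5109, 0.1185, 0.1663]
tcp_rot: [0.714, 0.668, 0.154, 0.144]
contact_force: [0.2, -0.2, -0.1]
opening: -0.001
finger_force: 0.0
origin in mouth frame mm [-5.7  0.1 40. ] tip [ -6.4   0.  -25. ]
F tool [-0.2  0.1  0.1] M tool [ 0.18 -0.04 -0.  ]
row [-0.0001  0.0059  0.04  ] [-0.0121  0.0011 -0.    ] rows>= 1.0
```

```bash
python3 -m inch '[[0,0,0.003,0,0,0,0],[0,0,0.006,0,0,0,0],[0,0,0.006,0,0,0,0]]'; python3 st.py
```

```text
time: 17.32
eef_pos: [0.5154, 0.1186, 0.1655]
tcp_rot: [0.713, 0.667, 0.157, 0.147]
contact_force: [-6.8, -0.3, 10.5]
opening: -0.001
finger_force: 6.5
origin in mouth frame mm [-1.9  0.5 37.4] tip [ -2.2   0.5 -27.6]
F tool [ -0.5  -1.7 -12.4] M tool [ 0.51 -0.28  0.03]
row [-0.0005  0.002   0.0374] [-0.0051  0.0006  0.0006] rows>= 1.0
```

TCP sits 55.5 mm above the mouth on the hole axis, and the board top should be at 55: the sign is home. I'll back off and hover before the lamp, looking at the clamp on the way.

```bash
python3 -m inch '[[0,0,-0.03,0,0,0,0],[0,0,-0.08,0,0,0,0],[0,0,-0.09,0,0,0,0],[0,0,-0.09,0,0,0,0]]'; python3 - <<'E'
from st import *
c=cam("wrist"); save(c,"w7.png",(230,110,180,180),3); 
g=cv2.cvtColor(c["pixels"],cv2.COLOR_RGB2GRAY)
for s in cv2.createLineSegmentDetector().detect(g)[0][:,0]:
    L=np.hypot(s[2]-s[0],s[3]-s[1])
    if L>45 and abs(s[3]-s[1])>abs(s[2]-s[0])*5 and 295<s[0]<385:
        z=.15;A,C=onplane(c,s[:2],z),onplane(c,s[2:],z); d=C-A; d*=np.sign(d[1]); print(s.round(),"yaw",round(np.arctan2(-d[0],d[1]),3))
rel([.40,.36,.2],rot([np.sin(.2),0,-np.cos(.2)],[1,0,0]))
E
```

```text
time: 17.82
eef_pos: [0.4766, 0.1186, 0.2446]
tcp_rot: [0.714, 0.667, 0.156, 0.146]
contact_force: [0.3, -0.1, -0.0]
opening: -0.0
finger_force: 0.0
origin in mouth frame mm [ -3.5   0.4 125.5] tip [-4.   0.4 60.5]
F tool [-0.1  0.3  0.1] M tool [ 0.17 -0.03 -0.01]
row [-0.0003  0.0043  0.1255] [-0.0078  0.0005  0.0001] rows>= 3.0
[374. 256. 377. 181.] yaw -0.069
[373. 182. 371. 254.] yaw -0.07
[319. 322. 320. 277.] yaw -0.1
[324. 186. 323.  97.] yaw -0.067
[376. 254. 373. 326.] yaw -0.072
[381.  94. 378. 178.] yaw -0.068
row [ 0.2351 -0.1031  0.0076] [ 0.2272 -0.0075 -0.0667] rows>= 5.0
```

```bash
python3 -m inch '[[0.03,-0.03,0,0.03,0,-0.01,0],[0.235,-0.103,0.008,0.227,-0.007,-0.067,0],[0.235,-0.103,0.008,0.227,-0.007,-0.067,0],[0.235,-0.103,0.008,0.227,-0.007,-0.067,0],[0.235,-0.103,0.008,0.227,-0.007,-0.067,0],[0.235,-0.103,0.008,0.227,-0.007,-0.067,0],[0.235,-0.103,0.008,0.227,-0.007,-0.067,0]]'; python3 - <<'E'
from h import *
c=cam("wrist")
for t in("lamp","bat_tip"):
    for m in ctrl.mark_of("wrist",t)[:2]: print(t,np.round(m["position"],4),round(m["conf"],2),proj(c,m["position"])[0].round())
h=cv2.cvtColor(c["pixels"],cv2.COLOR_RGB2HSV); m=cv2.inRange(h,(0,150,70),(4,255,255))|cv2.inRange(h,(174,150,70),(180,255,255))
n,l,s,ce=cv2.connectedComponentsWithStats(m)
for i in range(1,n):
    if s[i,4]>25: print(s[i],ce[i].round(1))
s1=cv2.inRange(h,(0,0,190),(180,40,255)); n,l,s,ce=cv2.connectedComponentsWithStats(s1); i=1+np.argmax(s[1:,4]); r=cv2.minAreaRect(cv2.findNonZero((l==i).astype(np.uint8))); print(r)
for p in cv2.boxPoints(r): print(p.round(),onplane(c,p,.04).round(4))
save(c,"w8.png")
E
```

```text
time: 18.75
eef_pos: [0.4003, 0.3591, 0.1985]
tcp_rot: [0.703, 0.704, 0.069, 0.071]
contact_force: [-0.5, -0.4, -0.4]
opening: 0.0
finger_force: 0.0
lamp [ 4.784e-01  3.846e-01 -4.000e-04] 0.68 [361. 183.]
bat_tip [0.4468 0.3761 0.0734] 0.63 [350. 205.]
[345 190  12  15 136] [350.6 197.2]
((373.4630126953125, 184.97598266601562), (86.05250549316406, 114.4175796508789), 77.98851776123047)
[309. 155.] [0.4187 0.4146 0.04  ]
[420. 131.] [0.5195 0.4345 0.04  ]
[438. 215.] [0.5442 0.3572 0.04  ]
[326. 239.] [0.4344 0.3395 0.04  ]
```

View pics/w8.png

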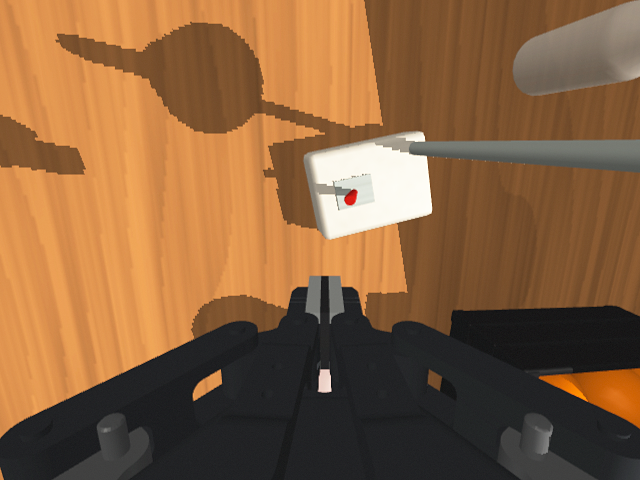

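The picture shows the red bat at (350,197) on the lamp's foot (centre (373,185), turned about +0.18 rad), with the post's base at the upper right (412,147). I'll line up behind the bat along the lamp's x.

```bash
python3 - <<'E'
from h import *
d=np.array([np.cos(.18),np.sin(.18),0]); g=rot(np.sin(.2)*d+[0,0,-np.cos(.2)],d)
tip=np.array([.446,.3785,0])
rel(tip-d*.045+[0,0,.056],g); 
print("push dir in tool axes",g.inv().apply(d).round(3))
E
```

```text
row [ 0.0116 -0.0279  0.1411] [ 0.0002  0.0361 -0.1777] rows>= 3.0
push dir in tool axes [-0.     0.98   0.199]
```

```bash
python3 -m inch '[[0.012,-0.028,0.03,0,0.036,-0.178,0],[0.012,-0.028,0.08,0,0.036,-0.178,0],[0.012,-0.028,0.13,0,0.036,-0.178,0],[0.012,-0.028,0.141,0,0.036,-0.178,0],[0.012,-0.028,0.141,0,0.036,-0.178,0]]' && python3 -m inch '[[0,0.01,0.002,0,0,0,0],[0,0.02,0.004,0,0,0,0],[0,0.029,0.006,0,0,0,0],[0,0.037,0.0075,0,0,0,0],[0,0.044,0.009,0,0,0,0],[0,0.049,0.01,0,0,0,0],[0,0.049,0.01,0,0,0,0]]'
cat > bat.py <<'E'
from h import *
for n in("wrist","top","side"):
    c=cam(n)
    for m in ctrl.mark_of(n,"bat_tip")[:2]: print(n,np.round(m["position"],4),round(m["conf"],2))
    h=cv2.cvtColor(c["pixels"],cv2.COLOR_RGB2HSV); m=cv2.inRange(h,(0,150,60),(5,255,255))|cv2.inRange(h,(174,150,60),(180,255,255))
    off,on=proj(c,[[.446,.3785,.0713],[.472,.383,.0713]]); p=proj(c,[.459,.381,.06])[0].astype(int); w=25
    q=np.argwhere(m[max(p[1]-w,0):p[1]+w,max(p[0]-w,0):p[0]+w]); print(n,"off/on px",off.round(),on.round(),"red",len(q),(q.mean(0)[::-1]+p-w).round(1) if len(q) else "")
E
python3 bat.py
```

```text
time: 19.52
eef_pos: [0.4017, 0.3716, 0.0567]
tcp_rot: [0.637, 0.764, 0.077, 0.064]
contact_force: [0.6, 0.4, -0.1]
opening: 0.004
finger_force: 0.0
time: 20.4
eef_pos: [0.4507, 0.381, 0.0562]
tcp_rot: [0.637, 0.764, 0.077, 0.064]
contact_force: [-0.1, 0.3, -0.5]
opening: 0.0
finger_force: 0.0
wrist [0.4694 0.3807 0.0693] 0.78
wrist off/on px [319. 315.] [381. 310.] red 328 [357.2 290.1]
top [ 0.4814  0.3848 -0.0007] 0.54
top [0.4682 0.3878 0.07  ] 0.39
top off/on px [ 99. 307.] [ 98. 294.] red 27 [ 99.1 296.8]
side [0.4737 0.3898 0.067 ] 0.46
side [ 0.612  -0.3027  0.0676] 0.38
side off/on px [181. 178.] [188. 174.] red 15 [187.1 176.7]
```

The toggle has snapped on: the tip is at x ≈ 0.470 in all three cameras. I'll back off, lift clear and run a last check.

```bash
python3 -m inch '[[0,-0.03,-0.006,0,0,0,0],[0,-0.05,-0.03,0,0,0,0],[0,-0.06,-0.09,0,0,0,0],[0,-0.06,-0.15,0,0,0,0],[0,-0.06,-0.15,0,0,0,0]]'; python3 bat.py; python3 - <<'E'
from h import *
for n in("top","side"):
    c=cam(n)
    for t in("orange_sign","green_sign","blue_sign","jam_jar","olive_jar","pickle_jar","tomato_cup","tape_roll"):
        print(n,t,[(np.round(m["position"],3).tolist(),round(m["conf"],2)) for m in ctrl.mark_of(n,t)[:3]])
    u,v=proj(c,[.53,.118,.13])[0].astype(int); p=cv2.cvtColor(c["pixels"],cv2.COLOR_RGB2BGR)[v-40:v+40,u-40:u+40]
    globals()[n]=cv2.resize(p,(400,400),interpolation=2)
cv2.imwrite("pics/end.png",np.hstack([top,side]))
E
```

```text
time: 21.32
eef_pos: [0.3652, 0.3672, 0.1982]
tcp_rot: [0.636, 0.764, 0.083, 0.065]
contact_force: [1.2, 0.7, 0.6]
opening: -0.004
finger_force: 0.0
wrist [0.4714 0.3794 0.0714] 0.68
wrist off/on px [387. 228.] [416. 227.] red 248 [404.4 222.2]
top [0.4701 0.3826 0.0685] 0.47
top [0.4279 0.0508 0.0006] 0.23
top off/on px [ 99. 307.] [ 98. 294.] red 26 [ 99.7 297.1]
side [0.4739 0.3864 0.0677] 0.4
side off/on px [181. 178.] [188. 174.] red 19 [186.8 177.3]
top orange_sign [([0.538, 0.122, 0.115], 0.93), ([0.359, -0.391, 0.011], 0.75)]
top green_sign [([0.612, -0.296, 0.068], 0.89)]
top blue_sign [([0.544, -0.294, 0.069], 0.51)]
top jam_jar [([0.426, -0.102, -0.003], 0.8), ([0.566, 0.117, 0.057], 0.43)]
top olive_jar [([0.427, 0.052, -0.0], 0.81), ([0.534, -0.476, 0.001], 0.4)]
top pickle_jar [([0.72, -0.292, 0.004], 0.64)]
top tomato_cup [([0.416, 0.218, 0.003], 0.85), ([0.541, 0.12, 0.112], 0.18)]
top tape_roll [([0.532, -0.476, 0.0], 0.97)]
side orange_sign [([0.36, -0.388, 0.012], 0.89), ([0.541, 0.12, 0.121], 0.6)]
side green_sign [([0.61, -0.299, 0.069], 0.96), ([0.539, 0.115, 0.116], 0.72)]
side blue_sign [([0.547, -0.29, 0.066], 0.85)]
side jam_jar [([0.425, -0.105, 0.001], 0.87)]
side olive_jar [([0.424, 0.051, -0.002], 0.82), ([0.536, 0.116, 0.115], 0.28)]
side pickle_jar [([0.718, -0.291, -0.001], 0.94), ([0.545, 0.118, 0.095], 0.55)]
side tomato_cup [([0.419, 0.217, -0.004], 0.77)]
side tape_roll [([0.531, -0.479, -0.0], 0.77), ([0.536, 0.114, 0.113], 0.22)]
```

View pics/end.png

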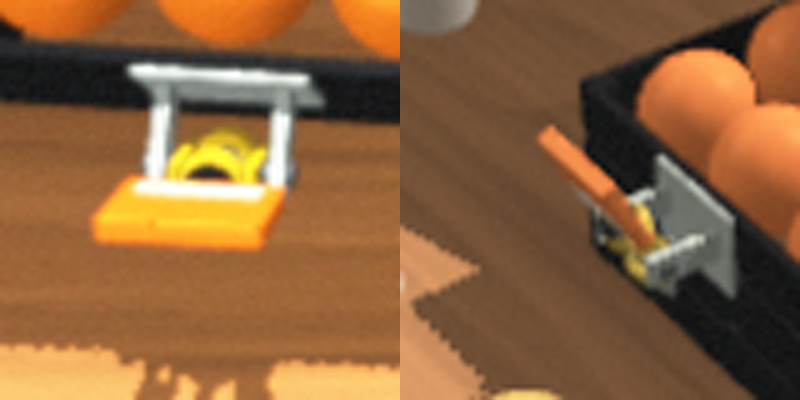

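The left (top) tile shows the board parallel to the fork's plate and crate, with the collar on the clamp. The right (side) tile shows the sign standing in the clamp. The jars, cup, tape and the other rack signs are unmoved. The pink look-alike fell over by itself in the first seconds, with the arm nowhere near it. Handing in.

```bash
python3 -c "
from plant import ctrl
print(ctrl.sign_off())"
```

```text
the job is handed in; nothing more can be done
None
```

The orange sign is home in the yellow clamp and square to the crate, the lamp toggle is on, and I handed the job in at about 22 s; the only other thing that moved was the pink look-alike sign, which fell over by itself at the start with the arm far from it.

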